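Load a lens cell ring-up in the inspection nest and shut its cover

ROBOT

A 7-joint arm with a two-finger parallel gripper is mounted at the origin on the work surface. World frame = base frame: x ahead of the robot, y to its left, z up, the work surface at z = 0. Lengths are in m, angles in degrees, forces in N, time in s.
With the tool pointing down it reaches from about 0.425 to 0.875 m from the base axis. Payload 4.7 kg.
Tool frame: the origin (TCP) lies on the centre line of the jaws, within the pads' length; the fingertips stand 17 mm ahead of it and the grasp point (between the pads) lies 2 mm behind it; z points along the fingers, y is the line along which they close (so a half turn about z gives the same grasp; the last joint's range is limited). The gripper opens to 87 mm and grips with 3 to 60 N. Pads are 19 mm wide; open, the fingers measure 117 mm over their backs; the gripper's body (75 mm by 190 mm) begins 51 mm behind the grasp point.
Start: joints at [-70.01, 18.392, -4.016, 83.108, 1.295, 78.541, -3.26], TCP at [0.214, 0.614, 0.2] pointing down, gripper open.
Joint ranges: [-163.93, 163.93], [-17.29, 119.83], [-79.2, 71.16], [3.27, 140.29], [-89.18, 269.18], [5.43, 117.66], [-154.24, 154.24]. Speed limits (degrees/s): [147.25, 147.25, 180, 180, 180, 180, 180].

INTERFACE

Orientations are given as [roll, pitch, yaw] about the fixed x, y, z axes, in that order (R = Rz(yaw) Ry(pitch) Rx(roll)).
In Python, from cell import env, read_camera gives the robot as it stands.
- The arm moves only by the shell command python3 -m jog 'ROWS' [FORCE]. ROWS is JSON, a list of rows, each a list of 5 numbers: the opening, from 0 (shut) to 1 (fully open), then the shift along the tool's x, y, z each as a share of 0.02 m, from -1 to 1, then the turn about the tool's z as a share of 45 degrees, from -1 to 1. In form: [[gripper, x, y, z, yaw], ...]. A call has 1 to 12 rows; each row shifts and turns the commanded pose from where the row before left it, along the tool's axes as they then stand; what a row does not reach is not made up. A row lasts 1/12 s, in which the tool goes at most 41.7 mm and 7.16 degrees, less where a joint would pass 70% of its speed; a pose out of reach is approached as far as the arm can. A call with a number of a shift or a turn outside -1 to 1 is refused whole. A call with a gripper value outside its range is refused whole. The fingers move at their own pace and stop on an object; FORCE is the grip in N (left out, the last holds). Time passes only in rows, so rows that do not move let the fingers close. It gives the time, the measured TCP pose, the force, the opening and the grip force at its end, in the units of the state.
- env.get_obs(): the state, without advancing time (a new reading comes with each control period).
- read_camera(name): name is "side" or "top" or "wrist"; returns a dict with "color" (400x640x3 uint8, red, green, blue), "range_z" (400x640 float32, m along the optical axis (not along the pixel's ray), 0 where there is no reading), "mtx" (3x3 intrinsics, pixels), "world_from_camera" (4x4, takes a point from camera to world coordinates); the wrist camera has in their place "T_tool_cam" (4x4, takes a point from camera to tool coordinates, whose origin is the TCP and whose axes are the flange's). Camera axes: x right, y down, z forward; pixel columns grow to the right and rows downward; lengths in m; the calibration is good to about 2 mm. A picture is of the moment at which its call begins: read the wrist's pose just before it.
- env.sign_off(): hands the job in; it is judged then, once.
The state is a dict: "time_s": time; "qpos": joint angles; "joint_velocities": joint speeds; "effort": joint torques, N m; "tool_pos": TCP position; "tool_rot": TCP orientation; "force": force on the tool from outside, world axes, zero at the start; "wrist_torque": the same for the moment, N m; "grip_width": finger opening in m; "grasp_force": force on a finger pad.
Only numpy, scipy, OpenCV 4.12 (cv2) and the standard library are available. Lean on these libraries where they do the work, as an engineer would, in place of code of your own. Each camera call takes 0.05 s, during which the arm holds its last target. There are 200 camera calls.

TASK

Take the black lens cell with the silver ring and bluish glass from its leaning stand and set it down, without dropping it, fully home in the square pocket of the inspection nest with the ring side facing up. Only once it is seated, close the hinged cover completely over it. Leave the amber cell with the brass ring and everything else on the bench where they are.

Things in the scene. Friction and masses are not known exactly. Their poses are not given: they have to be found in the camera images.
- cell: Lens cell to load: black square block 54 x 54 x 24 mm, 180 g, silver ring (40 mm across, 4 mm high, bluish glass) on one face, the other plain. Origin: centre of the plain face. z: normal, from the plain face out through the ring (ring top at 28 mm); x, y along the sides. Starts in a stand leaning back 45 degrees: ring side looks up and away from the robot, x points up the leaning face, y level.
- amber_cell: The same size and build, but with a brass ring and amber glass; stands in the other stand. Leave alone. Axes as for the cell.
- stand_1: Fixed leaning stand holding the silver-ringed cell: black foot 90 x 60 x 5 mm, aluminium back and ledge, both 34 mm wide (the cell overhangs 10 mm each side, free for fingers). Origin on the table under the centre of the cell's plain face, which is 34 mm up; x points from the ring side towards the back. The stands swap places between starts.
- stand_2: The same; holds the amber cell.
- nest: Fixed nest: aluminium base 120 x 120 x 12 mm; origin at the centre of its underside on the table, z up, x towards the hinge, which is on the robot's side. Four L-shaped corner walls, bevelled inside, 11 mm high, 6 mm thick, form a square pocket 58 x 58 mm (2 mm free on each side of the cell), sides along x and y; the middle 34 mm of every side is open for fingers.
- pocket (a point): Centre of the pocket's floor, 12 mm above the table.
- cover (a joint): Angle of the cover, rad: 0 closed (level), about 1.7 open, just beyond upright, on the robot's side. Stiff hinge: it stays where left (1 to 2 N at the tab moves it). Black frame 80 mm wide, 6 mm thick, with a 46 mm square window for the ring; reaches 86 mm from the hinge axis, then a blue tab 26 mm wide to 104 mm. Closed, its underside is 38 mm above the table, 2 mm above a seated cell.
- cover_hinge (a point): Middle of the hinge axis, mid-thickness of the cover, 41 mm above the table; 46 mm from the pocket centre along the nest's x. The axis runs along the nest's y.
- cover_tab (a point): Centre of the blue tab on the cover, 95 mm from the hinge axis; moves with the cover.
- screwdriver: Screwdriver with a red handle, 210 mm long, lying flat; leave alone.
- yellow_driver: Short screwdriver with a yellow handle, 130 mm long, lying flat; leave alone.
- caliper: Steel caliper, 230 mm long along its x, 10 mm high, lying between nest and stands; leave alone.
- hex_key: Hex key with a red sleeve, 120 mm, lying flat; leave alone.
- jar: Small jar, 44 mm across, 55 mm high; leave alone.
- lens_ring: Loose aluminium ring, 68 mm across, 12 mm high, lying flat; leave alone.

How it is judged (in metres and radians):
On the way:
1. the cell sits fully home in the pocket, ring up, let go, with the cover still open (horizontal distance between cell and pocket below 0.004 m and z of cell in the frame of nest between 0.009 and 0.0145 m and angle between cell's own z axis and vertical below 0.06 rad and contact force between the fingers and cell below 0.1 N and value of joint cover above 0.8 rad), for 0.2 s.
At the end, for the whole second after the job is handed in: The silver-ringed cell rests in the pocket: its plain face within 2.5 mm of the pocket floor, centred within 4 mm, ring up within 0.06 rad; the cover is closed to within 0.06 rad; both at rest (horizontal distance between cell and pocket below 0.004 m and z of cell in the frame of nest between 0.009 and 0.0145 m and angle between cell's own z axis and vertical below 0.06 rad and value of joint cover below 0.06 rad and linear speed of cell below 0.02 m/s and velocity of joint cover between -0.05 and 0.05 rad/s); the robot touches nothing.
It fails at once if the cell is dropped (moves faster than 0.45 m/s with no finger on it) (linear speed of cell above 0.45 m/s and contact force between the fingers and cell below 0.05 N).
It fails at once if the amber cell or another loose thing on the bench is moved more than 20 mm (distance of any of amber_cell, screwdriver, yellow_driver, caliper, hex_key, jar, lens_ring from where it was at the start of the episode above 0.02 m).
It also fails if it takes over 64 s, if anything falls off the work surface, if the arm or the gripper's body presses on something with over 40 N, if the wrist force passes 120 N, or if a joint passes its speed limit or range.

## Working session

There is one attempt and no reset: what is moved stays moved. The work goes in short steps, Python scripts to look and compute and a shell command to move; the robot and the scene stay as the last step left them, time stands still between calls to the robot, and variables do not carry over. Pictures are saved under pics/ and viewed, at most 10 in all, crops included, and the job is handed in when it is done.

```bash
mkdir -p pics; cat > h.py <<'E'
import numpy as np, cv2
from cell import env, read_camera
from scipy.spatial.transform import Rotation as R
def cloud(n):
    o=env.get_obs(); d=read_camera(n); z=d["range_z"]; K=d["mtx"]
    v,u=np.mgrid[:z.shape[0],:z.shape[1]]
    p=np.stack([(u-K[0,2])/K[0,0]*z,(v-K[1,2])/K[1,1]*z,z],-1)
    if n=="wrist":
        T=np.eye(4);T[:3,:3]=R.from_euler('xyz',o["tool_rot"],degrees=True).as_matrix();T[:3,3]=o["tool_pos"];T=T@d["T_tool_cam"]
    else: T=d["world_from_camera"]
    p=p@T[:3,:3].T+T[:3,3]; p[z==0]=np.nan
    return d["color"],p
def save(n,im): cv2.imwrite("pics/"+n+".png",im[:,:,::-1])
E
python3 - <<'E'
from h import *
o=env.get_obs(); print({k:np.round(v,3) for k,v in o.items()})
for n in("top","side"):
    c,p=cloud(n); save(n+"0",c); np.savez("pics/"+n+"0.npz",c=c,p=p)
E
```

```text
{'time_s': np.float64(0.0), 'qpos': array([-70.006,  18.437,  -4.015,  83.174,   1.295,  78.541,  -3.257]), 'joint_velocities': array([-0.096, -0.053,  0.044, -0.043,  0.026,  0.008,  0.021]), 'effort': array([-0.0000e+00, -4.9130e+01, -4.0400e-01, -3.1252e+01, -6.4000e-02,
        4.4000e-02,  0.0000e+00]), 'tool_pos': array([0.213, 0.613, 0.199]), 'tool_rot': array([-1.79893e+02,  6.00000e-03,  1.60818e+02]), 'force': array([-0.417, -0.511,  0.211]), 'wrist_torque': array([ 0.019, -0.024, -0.019]), 'grasp_force': np.float64(0.0), 'grip_width': np.float64(0.087)}
```

View pics/top0.png

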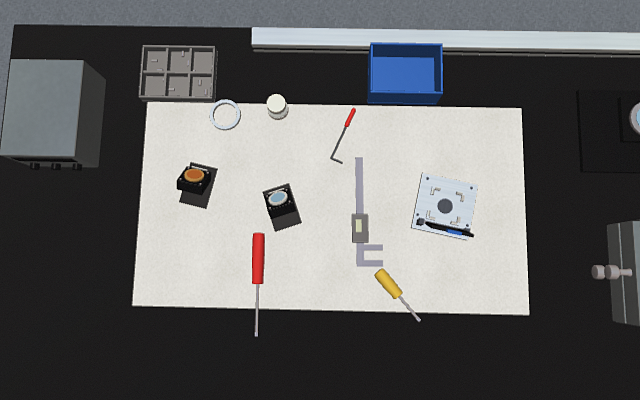

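View pics/side0.png

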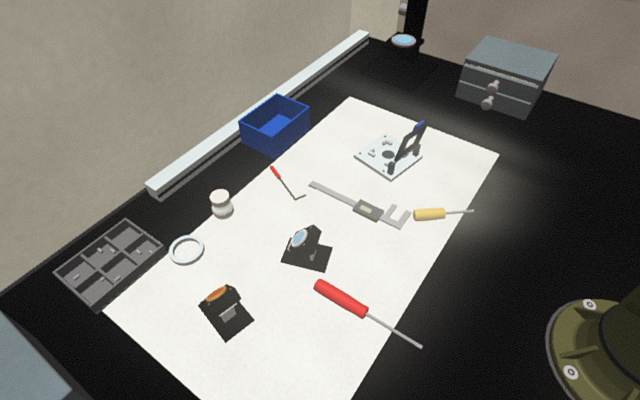

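The top view shows the silver cell at about (279,198), the amber one at (194,176), the nest at (445,207) with its cover edge along (420,221)-(473,236), and the caliper between them. Next: metric positions.

```bash
python3 - <<'E'
from h import *
d=np.load("pics/top0.npz");c=d["c"].astype(int);p=d["p"]
s=np.load("pics/side0.npz");ps=s["p"]
for u,v in[(145,104),(521,108),(280,198),(194,176),(445,207),(360,230),(400,290)]:print(u,v,np.round(p[v,u],3))
def rect(p,lo,hi,box,name):
    m=(p[...,2]>lo)&(p[...,2]<hi)&(p[...,0]>box[0])&(p[...,0]<box[1])&(p[...,1]>box[2])&(p[...,1]<box[3])
    q=p[m]; r=cv2.minAreaRect((q[:,:2]*1000).astype(np.float32)); print(name,m.sum(),np.round(r[0],1),np.round(r[1],1),round(r[2],1)); return q,m
a=p[198,280];n=p[207,445]
for P,t in((p,"top"),(ps,"side")):
    bx=[a[0]-.09,a[0]+.09,a[1]-.08,a[1]+.08]; bn=[n[0]-.11,n[0]+.11,n[1]-.11,n[1]+.11]
    rect(P,.0035,.2,bx,t+" stand all"); q,m=rect(P,.015,.2,bx,t+" cell")
    # plane of the ring face
    best=0;rng=np.random.default_rng(0)
    for _ in range(500):
        k=q[rng.choice(len(q),3,False)];nn=np.cross(k[1]-k[0],k[2]-k[0]);l=np.linalg.norm(nn)
        if l<1e-9:continue
        nn/=l;e=abs((q-k[0])@nn)<.0015
        if e.sum()>best:best=e.sum();E=q[e]
    cc=E.mean(0);nn=np.linalg.svd(E-cc)[2][2];nn*=np.sign(nn[2]);print("plane",best,np.round(cc,4),np.round(nn,3),"zmax",q[:,2].max())
    rect(P,.007,.016,bn,t+" nest base"); rect(P,.018,.03,bn,t+" walls"); rect(P,.05,.2,bn,t+" cover")
    for nm,(cond) in{"caliper":(.003,.02)}.items():
        k=p[230,360]; rect(P,.004,.02,[k[0]-.15,k[0]+.2,k[1]-.06,k[1]+.06],t+" caliper")
E
```

```text
145 104 [0.764 0.433 0.   ]
521 108 [ 0.77  -0.392 -0.001]
280 198 [0.553 0.122 0.061]
194 176 [0.594 0.299 0.061]
445 207 [ 0.547 -0.22   0.014]
360 230 [ 0.495 -0.042  0.013]
400 290 [ 0.374 -0.124  0.021]
top stand all 1595 [552.6 122.4] [159.3 179.6] 89.9
top cell 810 [523.3 148.1] [ 70.1 132.1] 44.8
plane 205 [0.5502 0.1266 0.0546] [0.657 0.223 0.72 ] zmax 0.07239083040665362
top nest base 2653 [ 561.3 -230.6] [142.8 174.7] 80.2
top walls 175 [ 545.3 -220. ] [115.5  84.5] 84.0
top cover 287 [ 494.3 -207.5] [79.7 25. ] 78.4
top caliper 1710 [520.8 -42.2] [348.7 119.5] 0.2
side stand all 1732 [552.5 123. ] [177.5 159. ] 1.4
side cell 943 [521.4 146.5] [ 69.3 131.7] 44.4
plane 262 [0.5182 0.1265 0.0577] [-0.725 -0.229  0.65 ] zmax 0.07170913446119453
side nest base 1342 [ 547.4 -219.6] [122.1 122.1] 78.4
side walls 130 [ 540.4 -217.7] [104.3  88.9] 79.1
side cover 465 [ 491.3 -208.4] [83.4 24.4] 77.1
side caliper 1294 [522.3 -42.8] [346.6 114.3] 1.1
```

```bash
python3 -m jog '[[1,-0.94,-0.76,0,0],[1,-0.94,-0.76,0,0],[1,-0.94,-0.76,0,0],[1,-0.94,-0.76,0,0],[1,-0.94,-0.76,0,0],[1,-0.94,-0.76,0,0],[1,-0.94,-0.76,0,0],[1,-0.94,-0.76,0,0],[1,-0.94,-0.76,0,0],[1,-0.94,-0.76,0,0],[1,-0.94,-0.76,0,0],[1,-0.94,-0.76,0,0]]' && python3 -m jog '[[1,-0.94,-0.76,0,0],[1,-0.94,-0.76,0,0],[1,-0.94,-0.76,0,0],[1,-0.94,-0.76,0,0],[1,-0.94,-0.76,0,0],[1,-0.94,-0.76,0,0],[1,-0.94,-0.76,0,0],[1,-0.94,-0.76,0,0],[1,-0.94,-0.76,0,0],[1,-0.94,-0.76,0,0],[1,-0.94,-0.76,0,0],[1,-0.94,-0.76,0,0]]' && python3 -m jog '[[1,0,0,0,-0.137],[1,0,0,0,-0.137],[1,0,0,0,-0.137],[1,0,0,0,-0.137],[1,0,0,0,-0.137],[1,0,0,0,-0.137],[1,0,0,0,0],[1,0,0,0,0]]'
python3 - <<'E'
from h import *
o=env.get_obs(); print(o["tool_pos"],o["tool_rot"],o["qpos"])
c,p=cloud("wrist"); save("w1",c); np.savez("pics/w1.npz",c=c,p=p); print(read_camera("wrist")["T_tool_cam"])
E
```

```text
time_s: 1.1
tool_pos: [0.367, 0.3662, 0.1998]
tool_rot: [-180.0, -0.0, 160.8]
force: [1.3, 0.2, -0.5]
grip_width: 0.0872
grasp_force: 0.0
time_s: 2.1
tool_pos: [0.5201, 0.12, 0.1998]
tool_rot: [-180.0, -0.0, 160.8]
force: [-0.4, 0.5, 0.8]
grip_width: 0.0868
grasp_force: 0.0
time_s: 2.77
tool_pos: [0.5196, 0.1211, 0.1998]
tool_rot: [180.0, -0.0, -162.4]
force: [0.5, -0.4, -0.0]
grip_width: 0.0873
grasp_force: 0.0
[0.519635   0.12107349 0.1998262 ] [ 1.79996216e+02 -3.45653326e-02 -1.62364936e+02] [-35.20297873   3.99971946  20.27195274 100.40935251  -1.43023356
  75.87688376  93.00856131]
[[-6.47642243e-04 -9.64036596e-01 -2.65768740e-01  7.13786532e-02]
 [ 9.99999775e-01 -6.71159596e-04 -2.33167145e-06 -7.84172209e-04]
 [-1.76125423e-04 -2.65768681e-01  9.64036813e-01 -1.84341065e-01]
 [ 0.00000000e+00  0.00000000e+00  0.00000000e+00  1.00000000e+00]]
```

View pics/w1.png

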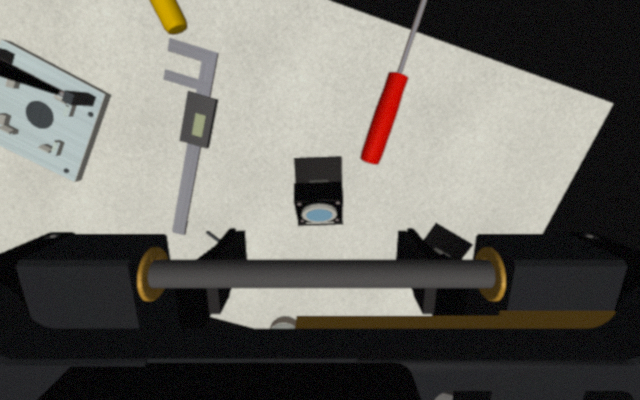

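The wrist view shows the silver cell square-on at about (319,205), ring centred at (319,214), between the open fingers in yaw.

```bash
python3 - <<'E'
from h import *
o=env.get_obs(); M=R.from_euler('xyz',o["tool_rot"],degrees=True).as_matrix(); t=o["tool_pos"]
for n,(u0,u1,v0,v1) in {"w1":(280,358,140,235),"top0":(258,305,178,236)}.items():
    d=np.load(f"pics/{n}.npz"); c=d["c"].astype(int)[v0:v1,u0:u1]; p=d["p"][v0:v1,u0:u1]
    z=p[...,2]; m=z>.02; q=p[m]
    r=m&(c.min(-1)>75)&(z>.045); 
    k=p[r]; cc=k.mean(0); 
    mm=(r.astype(np.uint8)); 
    print(n,"ring pts",r.sum(),"mean",cc.round(4),"normal",np.linalg.svd(k-cc)[2][2].round(3))
    T=(k-t)@M; print(" ring extents tool x,y",T.min(0).round(4),T.max(0).round(4))
    rr=cv2.minAreaRect((q[:,:2]*1000).astype(np.float32)); print(" cell rect",np.round(rr[0],1),np.round(rr[1],1),rr[2])
    T=(q-t)@M; print(" cell ext tool",np.percentile(T,1,0).round(4),np.percentile(T,99,0).round(4),"zmax",q[:,2].max().round(4))
    top=q[q[:,2]>q[:,2].max()-.004]; T=(top-t)@M; print(" top edge tool mean",T.mean(0).round(4),"slope deg",np.degrees(np.polyfit(T[:,1],T[:,0],1)[0]).round(2))
    f=(z>.002)&(z<.009);rr=cv2.minAreaRect((p[f][:,:2]*1000).astype(np.float32)); print(" foot rect",np.round(rr[0],1),np.round(rr[1],1),rr[2])
E
```

```text
w1 ring pts 575 mean [0.5507 0.1285 0.0582] normal [0.488 0.195 0.851]
 ring extents tool x,y [-0.0473 -0.0309  0.1298] [0.0005 0.0237 0.1549]
 cell rect [548.1 126.7] [58.1 53.9] 19.39164924621582
 cell ext tool [-0.0565 -0.0299  0.1301] [1.000e-04 2.300e-02 1.698e-01] zmax 0.071
 top edge tool mean [-0.0163 -0.0035  0.1315] slope deg 1.4
 foot rect [539.7 124.7] [123.2  96.3] 19.625150680541992
top0 ring pts 209 mean [0.5512 0.1277 0.0578] normal [0.55  0.264 0.793]
 ring extents tool x,y [-0.0472 -0.0265  0.1276] [-0.0012  0.0224  0.1547]
 cell rect [533.4 142.2] [ 66.  106.6] 36.370426177978516
 cell ext tool [-0.0552 -0.0312  0.1295] [0.023  0.053  0.1756] zmax 0.0724
 top edge tool mean [-0.0154 -0.0037  0.1302] slope deg 3.24
 foot rect [543.  125.5] [122.5  98.8] 1.4276483058929443
```

```bash
python3 -m jog '[[1,-0.47,-0.06,0,-0.029],[1,-0.47,-0.06,0,0],[1,-0.47,-0.06,0.5,0],[1,0,0,0.9,0],[1,0,0,0.9,0],[1,0,0,0.9,0],[1,0,0,0.9,0],[1,0,0,0.9,0],[1,0,0,0.9,0],[1,0,0,0.9,0],[1,0,0,0.7,0],[1,0,0,0,0]]' && python3 -m jog '[[1,0,0,0,0],[0.6,0,0,0,0],[0.6,0,0,0,0],[0.4,0,0,0,0],[0.4,0,0,0,0],[0.4,0,0,0,0],[0.4,0,0,0,0],[0.4,0,0,0,0],[0.4,0,0,0,0]]' 20
```

```text
time_s: 3.87
tool_pos: [0.5456, 0.1262, 0.0469]
tool_rot: [-180.0, -0.3, -161.0]
force: [-1.1, 0.4, 0.4]
grip_width: 0.0871
grasp_force: 0.0
time_s: 4.62
tool_pos: [0.5478, 0.1268, 0.0503]
tool_rot: [180.0, 0.0, -160.9]
force: [-0.4, -0.1, 0.1]
grip_width: 0.0417
grasp_force: 0.0
```

```bash
python3 - <<'E'
from h import *
o=env.get_obs(); print(o["grip_width"],o["grasp_force"],o["tool_pos"])
c,p=cloud("wrist"); save("w2",c); np.savez("pics/w2.npz",c=c,p=p)
s,ps=cloud("side"); save("s2",cv2.resize(s[180:300,230:400],None,fx=4,fy=4))
E
```

```text
0.041690032649719176 0.0 [0.54777257 0.12676401 0.0502538 ]
```

View pics/s2.png

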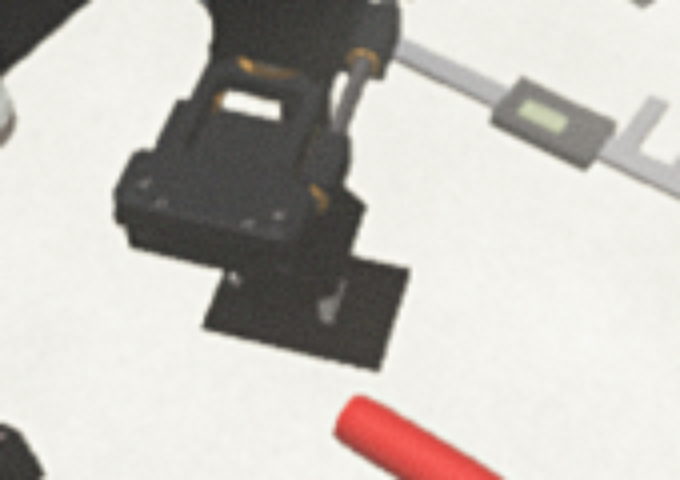

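The gripper hides the cell in the side view; I look through the wrist camera.

View pics/w2.png

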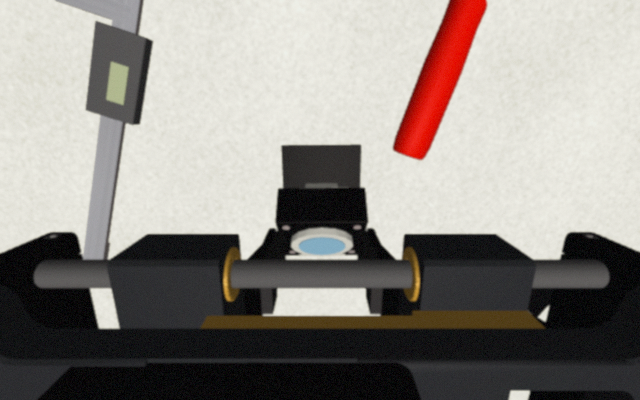

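The fingers (u 265 and 378, rows 235–310) closed on the far side of the cell; the cell (ring at (322,245)) lies nearer the robot than the pads. I re-measure.

```bash
python3 - <<'E'
from h import *
o=env.get_obs(); M=R.from_euler('xyz',o["tool_rot"],degrees=True).as_matrix(); t=o["tool_pos"]
print(read_camera("wrist")["mtx"].round(1).tolist())
d=np.load("pics/w2.npz"); p=d["p"]; T=(p-t)@M
for v in range(150,312,8): print(v,"u322",p[v,322].round(3),"tool",T[v,322].round(3),"| u268",T[v,268].round(3),"u300",T[v,300].round(3))
d1=np.load("pics/w1.npz")["p"]
for v in range(160,228,6): print(v,d1[v,319].round(3))
s,ps=cloud("side")
E
```

```text
[[303.9, 0.0, 321.1], [0.0, 303.9, 199.2], [0.0, 0.0, 1.0]]
150 u322 [0.504 0.111 0.005] tool [ 0.046 -0.     0.045] | u268 [ 0.046 -0.042  0.051] u300 [ 0.046 -0.017  0.045]
158 u322 [0.51  0.113 0.004] tool [ 0.04  -0.     0.046] | u268 [ 0.04  -0.042  0.05 ] u300 [ 0.04  -0.017  0.045]
166 u322 [0.515 0.115 0.005] tool [ 0.034 -0.     0.045] | u268 [ 0.034 -0.042  0.05 ] u300 [ 0.034 -0.017  0.046]
174 u322 [0.521 0.118 0.004] tool [ 0.028 -0.     0.046] | u268 [ 0.027 -0.042  0.05 ] u300 [ 0.028 -0.017  0.045]
182 u322 [0.527 0.12  0.004] tool [ 0.022 -0.     0.047] | u268 [ 0.021 -0.042  0.049] u300 [ 0.022 -0.017  0.046]
190 u322 [0.522 0.118 0.054] tool [ 0.027 -0.    -0.004] | u268 [ 0.015 -0.043  0.049] u300 [ 0.028 -0.014 -0.004]
198 u322 [0.525 0.119 0.059] tool [ 0.024 -0.    -0.009] | u268 [ 0.008 -0.043  0.05 ] u300 [ 0.024 -0.013 -0.008]
206 u322 [0.529 0.12  0.062] tool [ 0.02  -0.    -0.012] | u268 [ 0.001 -0.043  0.049] u300 [ 0.019 -0.013 -0.011]
214 u322 [0.533 0.121 0.066] tool [ 0.016 -0.    -0.016] | u268 [-0.005 -0.044  0.049] u300 [ 0.016 -0.013 -0.016]
222 u
[... 965 characters left out ...]
0.109] | u268 [ 0.026 -0.016 -0.109] u300 [ 0.026 -0.007 -0.109]
294 u322 [0.622 0.152 0.001] tool [-0.079 -0.     0.049] | u268 [-0.002 -0.023 -0.071] u300 [-0.079 -0.019  0.049]
302 u322 [0.63  0.155 0.   ] tool [-0.087 -0.     0.05 ] | u268 [-0.006 -0.024 -0.07 ] u300 [-0.087 -0.019  0.049]
310 u322 [0.638 0.158 0.001] tool [-0.095 -0.     0.05 ] | u268 [-0.009 -0.024 -0.071] u300 [-0.095 -0.02   0.05 ]
160 [0.504 0.113 0.004]
166 [0.511 0.115 0.004]
172 [0.518 0.117 0.004]
178 [0.525 0.119 0.005]
184 [0.522 0.119 0.055]
190 [0.528 0.12  0.06 ]
196 [0.533 0.122 0.066]
202 [0.539 0.124 0.066]
208 [0.546 0.126 0.066]
214 [0.555 0.129 0.056]
220 [0.566 0.132 0.046]
226 [ 0.589  0.139 -0.   ]
```

```bash
python3 -m jog '[[0.4,0,0,0,0],[0.4,0,0,0,0]]'; python3 - <<'E'
from h import *
o=env.get_obs(); M=R.from_euler('xyz',o["tool_rot"],degrees=True).as_matrix(); t=o["tool_pos"]
c,p=cloud("wrist"); T=(p-t)@M
for v in (240,250,258,296,306):
    print(v,[(u,*(T[v,u]*1000).round(0).astype(int)) for u in range(246,300,3)])
save("w3",cv2.resize(c[180:320,220:420],None,fx=4,fy=4))
E
```

```text
time_s: 4.98
tool_pos: [0.5478, 0.1268, 0.0502]
tool_rot: [180.0, 0.0, -160.9]
force: [0.9, 0.1, -0.1]
grip_width: 0.0356
grasp_force: 0.0
240 [(246, np.int64(36), np.int64(-23), np.int64(-100)), (249, np.int64(35), np.int64(-23), np.int64(-98)), (252, np.int64(-29), np.int64(-58), np.int64(51)), (255, np.int64(-28), np.int64(-56), np.int64(49)), (258, np.int64(-29), np.int64(-53), np.int64(51)), (261, np.int64(-28), np.int64(-51), np.int64(50)), (264, np.int64(-28), np.int64(-48), np.int64(49)), (267, np.int64(-28), np.int64(-46), np.int64(50)), (270, np.int64(-28), np.int64(-43), np.int64(50)), (273, np.int64(10), np.int64(-25), np.int64(-40)), (276, np.int64(10), np.int64(-24), np.int64(-40)), (279, np.int64(9), np.int64(-23), np.int64(-37)), (282, np.int64(8), np.int64(-21), np.int64(-36)), (285, np.int64(8), np.int64(-20), np.int64(-35)), (288, np.int64(8), np.int64(-18), np.int64(-36)), (291, np.int64(2), np.int64(-18), np.int64(-22)), (294, np.int64(-3), np.int64(-18), np.int64(-10)), (297, np.int64(-2), np.int64(-16), np.int64(-11))]
250 [(246, np.int64(35), np.int64(-22), np
[... 2941 characters left out ...]
t64(7), np.int64(-23), np.int64(-92)), (261, np.int64(4), np.int64(-23), np.int64(-88)), (264, np.int64(1), np.int64(-23), np.int64(-82)), (267, np.int64(-4), np.int64(-23), np.int64(-76)), (270, np.int64(-7), np.int64(-23), np.int64(-71)), (273, np.int64(-7), np.int64(-21), np.int64(-72)), (276, np.int64(-8), np.int64(-20), np.int64(-71)), (279, np.int64(-7), np.int64(-19), np.int64(-72)), (282, np.int64(-10), np.int64(-18), np.int64(-68)), (285, np.int64(-91), np.int64(-33), np.int64(50)), (288, np.int64(-91), np.int64(-30), np.int64(49)), (291, np.int64(-91), np.int64(-27), np.int64(49)), (294, np.int64(-91), np.int64(-25), np.int64(50)), (297, np.int64(-90), np.int64(-22), np.int64(49))]
```

View pics/w3.png

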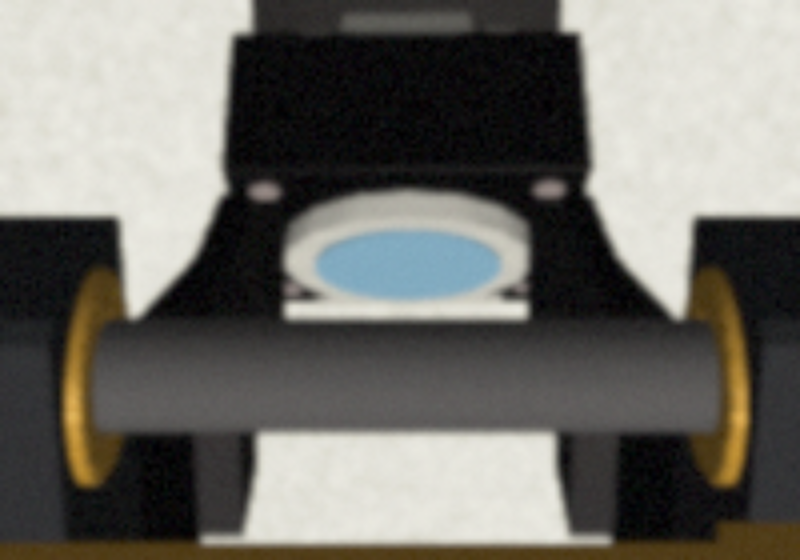

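```bash
python3 - <<'E'
from h import *
o=env.get_obs(); M=R.from_euler('xyz',o["tool_rot"],degrees=True).as_matrix(); t=o["tool_pos"]
c,p=cloud("wrist"); T=(p-t)@M*1000
for v in range(206,262,4):
    print(v,[tuple(T[v,u].round(0).astype(int).tolist()) for u in range(270,302,4)])
# table marker: cell faces seen now vs w1
for n in("top","side"):
    c,q=cloud(n); T=(q-t)@M*1000
    m=(abs(T[...,0])<11)&(abs(abs(T[...,1])-25)<8)&(T[...,2]<40)&(T[...,2]>-60)
    v,u=np.where(m); print(n,m.sum()); print(T[m][:: max(1,m.sum()//25)].round(0).astype(int).tolist())
E
```

```text
206 [(1, -42, 49), (1, -39, 49), (20, -26, -13), (20, -24, -13), (19, -22, -11), (19, -19, -11), (20, -17, -12), (20, -14, -13)]
210 [(-2, -42, 50), (-2, -39, 49), (18, -26, -14), (18, -24, -13), (18, -21, -15), (18, -19, -13), (17, -17, -13), (17, -14, -13)]
214 [(-5, -42, 50), (-6, -39, 52), (16, -26, -15), (16, -24, -15), (16, -21, -16), (16, -19, -16), (16, -17, -15), (16, -14, -16)]
218 [(-9, -43, 51), (-9, -39, 49), (15, -26, -19), (14, -23, -18), (14, -21, -18), (14, -19, -18), (14, -17, -17), (14, -14, -18)]
222 [(-12, -42, 50), (-12, -39, 49), (13, -25, -21), (12, -23, -19), (12, -21, -18), (12, -19, -19), (12, -16, -19), (12, -14, -19)]
226 [(-16, -43, 50), (-16, -39, 50), (9, -26, -17), (9, -24, -16), (9, -21, -18), (9, -19, -16), (9, -17, -16), (9, -14, -17)]
230 [(-20, -43, 51), (-19, -40, 50), (9, -25, -24), (9, -23, -24), (5, -22, -13), (5, -20, -13), (5, -17, -12), (5, -15, -12)]
234 [(-23, -43, 50), (10, -26, -32), (10, -24, -31), (8, -22, -28), (8, -20, -26), (8, -18, -27), (1, -18, -9), (1, -15, -10)]
238 [(-26, -43, 50), (10, -25, -37), (10, -23, -36), (8, -22, -3
[... 432 characters left out ...]
15, -16, 2)]
254 [(10, -24, -56), (8, -23, -52), (8, -21, -53), (8, -19, -53), (5, -18, -46), (-3, -18, -29), (-39, -23, 45), (-39, -20, 45)]
258 [(10, -24, -60), (8, -22, -57), (8, -21, -57), (8, -19, -57), (3, -18, -46), (-5, -18, -30), (-44, -24, 49), (-44, -20, 49)]
top 0
[]
side 91
[[-9, 22, 6], [-6, 26, 3], [0, 27, -1], [-8, 26, 6], [-2, 26, 5], [4, 26, 2], [10, 25, 0], [-6, 26, 10], [0, 26, 6], [6, 27, 3], [-10, 26, 13], [-4, 26, 11], [2, 26, 8], [9, 28, 3], [-8, 26, 17], [-3, 25, 15], [3, 25, 13], [10, 27, 7], [-7, 25, 20], [-1, 25, 18], [6, 26, 14], [-9, 26, 24], [-3, 26, 22], [3, 26, 18], [10, 27, 15], [-5, 26, 25], [1, 26, 23], [7, 25, 22], [-5, 26, 28], [1, 26, 27], [-3, 26, 31]]
```

The cloud settles it. The fingers really end about 24 mm behind the reported TCP rather than 17 mm ahead of it, so they closed just above the cell, which has not moved. I'll use this measured offset (41 mm): open, go 42 mm lower and grasp.

```bash
python3 -m jog '[[1,0,0,0,0],[1,0,0,0,0],[1,0,0,0,0],[1,0,0,0,0],[1,0,0,0,0],[1,0,0,0,0],[1,0,0,0,0],[1,0,0,0,0],[1,0.05,0,0,0],[1,0,0,0,0]]' && python3 -m jog '[[1,0,0,0.7,0],[1,0,0,0.7,0],[1,0,0,0.7,0],[1,0,0,0,0],[1,0,0,0,0]]' && python3 -m jog '[[0.4,0,0,0,0],[0.4,0,0,0,0],[0.4,0,0,0,0],[0.4,0,0,0,0],[0.4,0,0,0,0],[0.4,0,0,0,0],[0.4,0,0,0,0],[0.4,0,0,0,0],[0.4,0,0,0,0]]' 20
```

```text
time_s: 6.02
tool_pos: [0.5467, 0.1264, 0.0502]
tool_rot: [180.0, -0.0, -160.9]
force: [0.3, -0.6, -0.3]
grip_width: 0.086
grasp_force: 0.0
time_s: 6.43
tool_pos: [0.5461, 0.1262, 0.0077]
tool_rot: [-180.0, -0.1, -160.9]
force: [-0.0, -0.2, -0.6]
grip_width: 0.0872
grasp_force: 0.0
time_s: 7.18
tool_pos: [0.547, 0.1266, 0.0084]
tool_rot: [180.0, 0.0, -160.9]
force: [-0.7, 0.2, 1.6]
grip_width: 0.0536
grasp_force: 20.0
```

```bash
python3 -m jog '[[0.4,0,0,-0.3,0],[0.4,0,0,-0.7,0],[0.4,0,0,-0.8,0],[0.4,0,0,-0.9,0],[0.4,0,0,-0.9,0],[0.4,0,0,-0.9,0],[0.4,0,0,-0.5,0],[0.4,0,0,0,0]]' 25 && python3 -m jog '[[0.4,0.25,-0.84,0,0],[0.4,0.25,-0.84,0,0],[0.4,0.25,-0.84,0,0],[0.4,0.25,-0.84,0,0],[0.4,0.25,-0.84,0,0],[0.4,0.25,-0.84,0,0],[0.4,0.25,-0.84,0,0],[0.4,0.25,-0.84,0,0],[0.4,0.25,-0.84,0,0],[0.4,0.25,-0.84,0,0]]' && python3 -m jog '[[0.4,0.25,-0.84,0,0],[0.4,0.25,-0.84,0,0],[0.4,0.25,-0.84,0,0],[0.4,0.25,-0.84,0,0],[0.4,0.25,-0.84,0,0],[0.4,0.25,-0.84,0,0],[0.4,0.25,-0.84,0,0],[0.4,0.25,-0.84,0,0],[0.4,0.25,-0.84,0,0],[0.4,0.25,-0.84,0,0]]' && python3 -m jog '[[0.4,0,0,0,0.137],[0.4,0,0,0,0.137],[0.4,0,0,0,0.137],[0.4,0,0,0,0.137],[0.4,0,0,0,0.137],[0.4,0,0,0,0],[0.4,0,0,0,0]]'
python3 - <<'E'
from h import *
o=env.get_obs(); M=R.from_euler('xyz',o["tool_rot"],degrees=True).as_matrix(); t=o["tool_pos"]; print(t,o["tool_rot"],o["qpos"])
c,p=cloud("wrist"); save("w4",c); np.savez("pics/w4.npz",c=c,p=p)
T=(p-t)@M*1000
m=(p[...,2]>.1)&(T[...,2]>-10)&(abs(T[...,0])<45)&(abs(T[...,1])<29); q=T[m]; print(m.sum())
for v in range(150,262,8): print(v,T[v,322].round(0),p[v,322].round(3))
E
```

```text
time_s: 7.85
tool_pos: [0.5484, 0.1267, 0.1105]
tool_rot: [180.0, 0.2, -160.9]
force: [0.2, 0.8, -2.2]
grip_width: 0.0538
grasp_force: 25.0
time_s: 8.68
tool_pos: [0.5536, -0.0496, 0.1067]
tool_rot: [180.0, -0.1, -160.9]
force: [0.1, -0.5, -1.8]
grip_width: 0.0538
grasp_force: 25.0
time_s: 9.52
tool_pos: [0.5614, -0.2243, 0.1065]
tool_rot: [179.9, -0.1, -160.9]
force: [-0.2, 0.9, -3.0]
grip_width: 0.0539
grasp_force: 25.0
time_s: 10.1
tool_pos: [0.5617, -0.2235, 0.107]
tool_rot: [-180.0, -0.1, 168.5]
force: [0.7, -0.2, -2.0]
grip_width: 0.0539
grasp_force: 25.0
[ 0.56167263 -0.22349525  0.10695125] [-1.79987328e+02 -1.08100876e-01  1.68463893e+02] [-11.80515415  18.95677258  37.51053624  97.69262718 -12.31087897
  67.64372802 107.40374897]
0
150 [41.  1. 95.] [ 0.522 -0.215  0.012]
158 [33.  1. 95.] [ 0.529 -0.216  0.012]
166 [26.  1. 95.] [ 0.536 -0.217  0.012]
174 [19.  1. 94.] [ 0.543 -0.219  0.013]
182 [11.  1. 95.] [ 0.551 -0.22   0.012]
190 [ 4.  1. 94.] [ 0.558 -0.222  0.013]
198 [-5.  1. 95.] [ 0.566 -0.224  0.012]
206 [-12.   1.  94.] [ 0.574 -0.225  0.012]
214 [ 26.   0. -46.] [ 0.537 -0.218  0.153]
222 [ 23.   0. -49.] [ 0.539 -0.219  0.156]
230 [ 20.   0. -51.] [ 0.543 -0.219  0.158]
238 [ 17.   0. -56.] [ 0.545 -0.22   0.163]
246 [ 14.   0. -57.] [ 0.548 -0.22   0.164]
254 [ 12.   0. -61.] [ 0.55  -0.221  0.168]
```

View pics/w4.png

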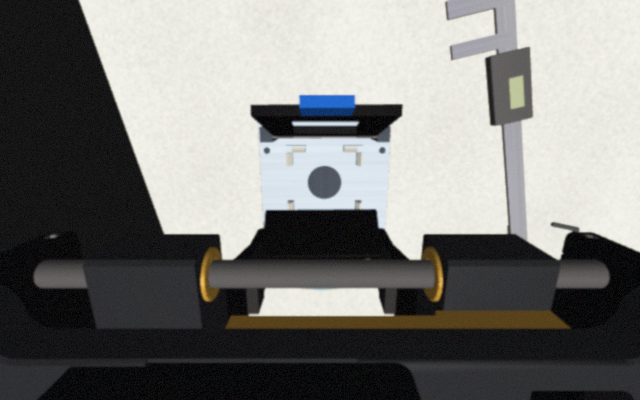

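The wrist view shows the cell held between the pads, still at 45°. The nest lies straight behind it, with the disc of the pocket floor at (324,182), corner walls at (298,150), (352,150), (293,205) and (358,205), and the open cover above.

```bash
python3 - <<'E'
from h import *
o=env.get_obs(); M=R.from_euler('xyz',o["tool_rot"],degrees=True).as_matrix(); t=o["tool_pos"]
d=np.load("pics/w4.npz"); c=d["c"];p=d["p"];T=(p-t)@M*1000
g=c.astype(int).max(-1); m=np.zeros(g.shape,bool); m[164:203,304:346]=g[164:203,304:346]<130
n,l,s,ce=cv2.connectedComponentsWithStats(m.astype(np.uint8)); i=1+s[1:,4].argmax(); q=T[l==i]; print("disc",s[i],ce[i],"tool",((np.nanmin(q,0)+np.nanmax(q,0))/2).round(1), "size",np.ptp(q,0).round(1),"world",p[l==i].mean(0).round(4))
w=(p[...,2]>.019)&(p[...,2]<.027); w[:140]=0; w[:,:270]=0;w[:,380:]=0; q=T[w];print("walls",w.sum(),q.min(0).round(1),q.max(0).round(1))
b=(abs(p[...,2]-.012)<.004); b[:120]=0; b[:,:250]=0;b[:,400:]=0; v,u=np.where(b)
for r in(170,180,190,200): k=u[v==r]; print(r,T[r,k.min()].round(1),T[r,k.max()].round(1))
E
```

```text
disc [309 167  32  31 789] [324.01520913 181.90114068] tool [11.   3.1 95. ] size [nan nan nan] world [nan nan nan]
walls 472 [-13.  -38.9  81.8] [51.  38.  88.2]
170 [ 22.3 -56.2  96.7] [22.6 61.9 94.3]
180 [ 13.  -56.4  95.4] [12.7 62.9 96.5]
190 [  3.2 -56.1  96.2] [ 3.4 62.3 95.3]
200 [ -6.6 -56.6  96. ] [-6.8 63.1 96.4]
```

```bash
python3 -m jog '[[0.4,-0.06,0.06,0.5,0],[0.4,-0.06,0.06,0.5,0],[0.4,0,0,0.5,0],[0.4,0,0,0.5,0],[0.4,0,0,0.3,0],[0.4,0,0,0,0],[0.4,0,0,0,0]]'
python3 - <<'E'
from h import *
o=env.get_obs(); M=R.from_euler('xyz',o["tool_rot"],degrees=True).as_matrix(); t=o["tool_pos"]; print(t,o["tool_rot"])
def rep(n,p,T,box):
    p=p.copy(); bad=~((T[...,0]>box[0])&(T[...,0]<box[1])&(T[...,1]>box[2])&(T[...,1]<box[3])); z=np.where(bad,np.nan,p[...,2])
    for nm,lo,hi in(("base",.007,.016),("walls",.019,.027)):
        m=(z>lo)&(z<hi); q=T[m]
        if len(q)>9: r=cv2.minAreaRect(q[:,:2].astype(np.float32)); print(n,nm,len(q),np.round(r[0],1),np.round(r[1],1),round(r[2],1),q.min(0).round(1),q.max(0).round(1))
for n in("wrist","side","top"):
    c,p=cloud(n); T=(p-t)@M*1000; rep(n,p,T,(-70,90,-75,75))
    if n=="wrist":
        save("w5",c)
        for v in range(150,215,6):
            b=np.where(abs(p[v,:,2]-.012)<.005)[0]; b=b[(b>150)&(b<500)]
            if len(b): print(v,T[v,b.min()].round(1),T[v,b.max()].round(1))
d=np.load("pics/side0.npz"); rep("side0",d["p"],(d["p"]-t)@M*1000,(-70,90,-75,75))
d=np.load("pics/top0.npz"); rep("top0",d["p"],(d["p"]-t)@M*1000,(-70,90,-75,75))
E
```

```text
time_s: 10.73
tool_pos: [0.5648, -0.222, 0.0615]
tool_rot: [-180.0, -0.1, 168.3]
force: [0.9, 0.4, -1.2]
grip_width: 0.0539
grasp_force: 25.0
[ 0.56475231 -0.22196713  0.06150325] [-1.79992713e+02 -6.38317905e-02  1.68284788e+02]
wrist base 11094 [19.   0.9] [120.6 102.1] 90.0 [-32.  -59.3  45.6] [70.1 61.2 52.3]
wrist walls 559 [42.7  0.6] [24.6 84.1] 0.0 [ 30.4 -41.4  34.7] [55.  42.7 42.5]
150 [ 45.7 -59.   49.9] [45.7 60.3 49.7]
156 [ 41.1 -58.6  50.1] [41.3 59.4 47.9]
162 [ 36.3 -59.3  51.7] [36.3 60.5 50.8]
168 [ 31.7 -58.6  50.6] [31.7 60.6 50.2]
174 [ 27.2 -58.6  49.2] [27.2 59.9 49.1]
180 [ 22.2 -58.4  50.3] [22.1 60.6 50.5]
186 [ 17.6 -58.5  49.5] [17.4 60.  50.2]
192 [ 12.2 -59.3  51.6] [12.5 60.3 50.2]
198 [  7.8 -58.3  49.5] [ 7.7 60.4 49.4]
204 [  2.6 -58.8  50.2] [ 2.8 59.9 49.2]
210 [ -2.6 -58.5  50.7] [-2.7 60.6 50.7]
side base 1343 [16.9 -0.7] [122.9 121.5] 89.9 [-43.9 -62.1  45.5] [77.8 60.6 54.4]
side walls 99 [25.8 -0.5] [103.1  87.3] 89.9 [-17.8 -52.1  34.7] [69.5 51.  42.5]
top base 1064 [ 1.5 14. ] [105.7 153.5] 84.0 [-69.3 -40.4  45.6] [74.8 74.5 54.5]
top walls 61 [42.9 10.6] [90.9 29.6] 76.7 [ 31.6 -33.8  35. ] [67.1 51.5 42.4]
side0 base 1342 [17.4 -1.2] [122.1 122.1] 89.9 [-43.6 -62.2  45.5] [78.6 59.9 54.4]
side0 walls 103 [24.6 -1.1] [104.4  88.2] 89.7 [-19.4 -53.5  34.6] [68.9 50.9 42.4]
top0 base 2651 [18.5 -0.3] [120.7 129.7] 89.8 [-46.2 -60.8  45.5] [83.5 60.2 54.6]
top0 walls 146 [19.5  9.1] [94.4 83.3] 82.7 [-20.6 -43.   34.8] [66.7 51.4 42.4]
```

View pics/w5.png

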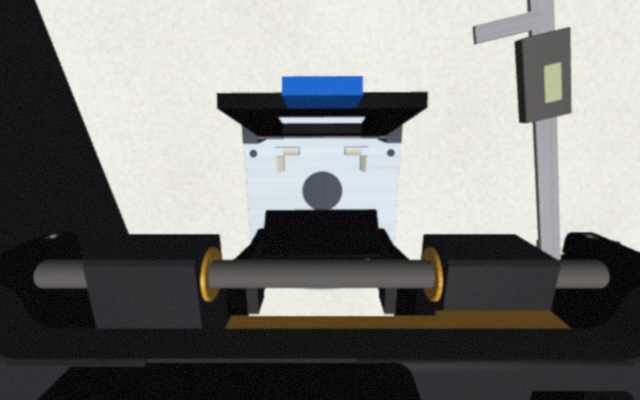

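Yaw is aligned and the centring is good to 1 mm. Next I descend until the low edge nearly touches the floor, then creep down.

```bash
python3 -m jog '[[0.4,-0.05,0.01,0.4,0],[0.4,0,0,0.5,0],[0.4,0,0,0.5,0],[0.4,0,0,0.5,0],[0.4,0,0,0.4,0],[0.4,0,0,0.2,0],[0.4,0,0,0,0],[0.4,0,0,0,0]]' 25 && python3 -m jog '[[0.4,0,0,0.05,0],[0.4,0,0,0.05,0],[0.4,0,0,0,0]]' 10 && python3 -m jog '[[0.4,0,0,0.05,0],[0.4,0,0,0.05,0],[0.4,0,0,0,0]]'  && python3 -m jog '[[0.4,0,0,0.05,0],[0.4,0,0,0.05,0],[0.4,0,0,0,0]]'
```

```text
time_s: 11.55
tool_pos: [0.5661, -0.222, 0.0119]
tool_rot: [-180.0, -0.0, 168.3]
force: [0.5, 0.3, -0.8]
grip_width: 0.0535
grasp_force: 25.0
time_s: 11.8
tool_pos: [0.5666, -0.2221, 0.0107]
tool_rot: [180.0, 0.1, 168.3]
force: [-0.0, -0.2, -0.7]
grip_width: 0.0542
grasp_force: 10.0
time_s: 12.05
tool_pos: [0.5663, -0.222, 0.0095]
tool_rot: [180.0, 0.0, 168.3]
force: [-3.4, 1.2, 7.0]
grip_width: 0.054
grasp_force: 10.0
time_s: 12.3
tool_pos: [0.5658, -0.2219, 0.0075]
tool_rot: [179.9, -0.0, 168.3]
force: [-3.7, 1.4, 7.9]
grip_width: 0.054
grasp_force: 10.0
```

```bash
python3 -m jog '[[0.4,0.07,0,0.03,0],[0.4,0.07,0,0.03,0],[0.4,0.07,0,0.03,0],[0.4,0,0,0,0]]' && python3 -m jog '[[0.4,0.07,0,0.05,0],[0.4,0.07,0,0.05,0],[0.4,0.07,0,0.05,0],[0.4,0,0,0,0]]' && python3 - <<'E'
from h import *
o=env.get_obs(); M=R.from_euler('xyz',o["tool_rot"],degrees=True).as_matrix(); t=o["tool_pos"]
c,p=cloud("wrist"); save("w6",c); T=(p-t)@M*1000
for v in range(170,262,6): print(v,T[v,322].round(0),p[v,322].round(3))
for n in("side","top"):
    c,p=cloud(n); T=(p-t)@M*1000; m=(abs(T[...,0])<40)&(abs(T[...,1])<26)&(T[...,2]<5)&(T[...,2]>-70); print(n,m.sum(),T[m][::max(1,m.sum()//25)].round(0).astype(int).tolist())
    save(n+"6",cv2.resize(c[110:200,330:450] if n=="side" else c[150:260,390:500],None,fx=5,fy=5))
E
```

```text
time_s: 12.63
tool_pos: [0.5616, -0.2208, 0.0039]
tool_rot: [180.0, -0.0, 168.3]
force: [0.1, 0.5, -1.8]
grip_width: 0.0541
grasp_force: 10.0
time_s: 12.97
tool_pos: [0.5593, -0.2204, 0.0022]
tool_rot: [180.0, 0.2, 168.3]
force: [2.9, 0.3, 3.3]
grip_width: 0.0537
grasp_force: 10.0
170 [ 41.   0. -10.] [ 0.52  -0.212  0.012]
176 [ 37.   0. -10.] [ 0.523 -0.212  0.012]
182 [ 34.   0. -10.] [ 0.526 -0.213  0.012]
188 [30.  0. -9.] [ 0.53  -0.214  0.011]
194 [ 27.   0. -11.] [ 0.533 -0.215  0.013]
200 [ 23.   0. -11.] [ 0.537 -0.215  0.014]
206 [ 29.   0. -44.] [ 0.531 -0.214  0.046]
212 [ 27.   0. -46.] [ 0.533 -0.215  0.048]
218 [ 25.   0. -49.] [ 0.535 -0.215  0.051]
224 [ 23.   0. -53.] [ 0.537 -0.215  0.055]
230 [ 21.   0. -54.] [ 0.539 -0.216  0.056]
236 [ 19.   0. -56.] [ 0.541 -0.216  0.058]
242 [ 17.   0. -60.] [ 0.542 -0.217  0.062]
248 [ 13.   0. -57.] [ 0.546 -0.217  0.06 ]
254 [ 10.   0. -57.] [ 0.549 -0.218  0.059]
260 [  31.    0. -105.] [ 0.528 -0.214  0.107]
side 397 [[9, -26, -55], [21, -21, -59], [16, -5, -58], [20, -4, -59], [20, -5, -55], [21, 4, -58], [19, 16, -60], [16, 23, -60], [31, -16, -46], [31, -9, -47], [29, 5, -51], [24, 17, -51], [-33, 11, -9], [31, 2, -44], [22, 24, -49], [-20, 23, -18], [-33, 25, -8], [16, -23, -11], [19, -19, -11], [23, -18, -12], [20, -14, -9], [22, -4, -13], [18, 6, -13], [14, 13, -11], [14, 16, -11], [21, 17, -12], [29, 11, -10]]
top 308 [[-40, 10, -11], [-35, 4, -6], [-30, 4, -9], [-20, 9, -39], [-16, 6, -42], [-11, 6, -44], [-1, 17, -54], [2, 14, -53], [13, 6, -56], [15, -9, -61], [27, 16, -45], [30, 24, -41], [26, 2, -49], [31, 20, -40], [27, -2, -48], [28, 12, -10], [28, -6, -43], [29, 7, -10], [29, -11, -41], [30, 3, -10], [36, 20, -4], [31, -5, -12], [36, 6, -11], [39, 10, -11], [33, -15, -10], [40, -3, -11]]
```

Depth shows the cell has pivoted to about 37° and its low edge is on the floor, but dragged about 5 mm too near. I lift it slightly and push away until the far wall is felt, as a reference.

```bash
python3 -m jog '[[0.4,0,0,-0.09,0],[0.4,-0.1,0,0,0],[0.4,-0.1,0,0,0],[0.4,0,0,0,0]]' 12 && python3 -m jog '[[0.4,-0.05,0,0,0],[0.4,0,0,0,0]]' && python3 -m jog '[[0.4,-0.05,0,0,0],[0.4,0,0,0,0]]' && python3 -m jog '[[0.4,-0.05,0,0,0],[0.4,0,0,0,0]]'&& python3 -m jog '[[0.4,-0.05,0,0,0],[0.4,0,0,0,0]]'
```

```text
time_s: 13.45
tool_pos: [0.5612, -0.2209, 0.0023]
tool_rot: [-180.0, -0.1, 168.3]
force: [1.0, 0.2, -0.4]
grip_width: 0.0538
grasp_force: 12.0
time_s: 13.62
tool_pos: [0.5614, -0.221, 0.0024]
tool_rot: [180.0, -0.2, 168.3]
force: [-2.7, 0.3, -2.2]
grip_width: 0.054
grasp_force: 12.0
time_s: 13.78
tool_pos: [0.5614, -0.221, 0.0023]
tool_rot: [180.0, -0.3, 168.3]
force: [-6.0, 1.6, 0.2]
grip_width: 0.0539
grasp_force: 12.0
time_s: 13.95
tool_pos: [0.5615, -0.221, 0.0024]
tool_rot: [179.9, -0.4, 168.3]
force: [-8.6, 1.5, 2.5]
grip_width: 0.0538
grasp_force: 12.0
time_s: 14.12
tool_pos: [0.5615, -0.221, 0.0024]
tool_rot: [179.9, -0.5, 168.3]
force: [-10.7, 3.1, 5.0]
grip_width: 0.0536
grasp_force: 12.0
```

```bash
python3 -m jog '[[0.4,0.1,0,0.03,0],[0.4,0.08,0,0.05,0],[0.4,0.05,0,0.07,0],[0.4,0.05,0,0.07,0],[0.4,0,0,0,0]]' 8 && python3 -m jog '[[0.4,0.03,0,0.04,0],[0.4,0.03,0,0.04,0],[0.4,0,0,0,0]]' && python3 - <<'E'
from h import *
o=env.get_obs(); M=R.from_euler('xyz',o["tool_rot"],degrees=True).as_matrix(); t=o["tool_pos"]
c,p=cloud("wrist"); T=(p-t)@M*1000
for v in range(194,262,6): print(v,T[v,322].round(0),p[v,322].round(3))
E
```

```text
time_s: 14.53
tool_pos: [0.5614, -0.221, 0.0009]
tool_rot: [179.9, 0.1, 168.3]
force: [-4.3, 2.8, 10.5]
grip_width: 0.0536
grasp_force: 10.9
time_s: 14.78
tool_pos: [0.5615, -0.221, 0.0006]
tool_rot: [179.9, 0.3, 168.3]
force: [-5.4, 3.2, 17.1]
grip_width: 0.054
grasp_force: 12.4
194 [ 27.   0. -11.] [ 0.535 -0.215  0.012]
200 [ 31.   0. -41.] [ 0.531 -0.214  0.041]
206 [ 29.   0. -44.] [ 0.533 -0.215  0.045]
212 [nan nan nan] [nan nan nan]
218 [ 25.   0. -50.] [ 0.537 -0.216  0.051]
224 [ 23.   0. -54.] [ 0.538 -0.216  0.054]
230 [ 22.   0. -56.] [ 0.54  -0.216  0.057]
236 [ 20.   0. -59.] [ 0.542 -0.217  0.059]
242 [ 17.   0. -59.] [ 0.545 -0.217  0.06 ]
248 [ 12.   0. -55.] [ 0.549 -0.218  0.056]
254 [ 11.   0. -59.] [ 0.55  -0.218  0.06 ]
260 [  31.    0. -105.] [ 0.53  -0.214  0.106]
```

The fingertips are resting on the corner-wall tops (Fz 17 N). I lift, come toward the robot so the fingers are over the openings, then pivot about the edge there and push back once the cell is nearly flat.

```bash
python3 -m jog '[[0.4,0,0,-0.15,0],[0.4,0,0,-0.15,0],[0.4,0.1,0,0,0],[0.4,0.1,0,0,0],[0.4,0,0,0,0]]' 12 && python3 -m jog '[[0.4,0.03,0,0.1,0],[0.4,0,0,0.05,0],[0.4,0,0,0,0]]' && python3 -m jog '[[0.4,0.06,0,0.04,0],[0.4,0.06,0,0.04,0],[0.4,0,0,0,0]]' 8 && python3 - <<'E'
from h import *
o=env.get_obs(); M=R.from_euler('xyz',o["tool_rot"],degrees=True).as_matrix(); t=o["tool_pos"]
c,p=cloud("wrist"); T=(p-t)@M*1000
for v in range(188,262,6): print(v,T[v,322].round(0),p[v,322].round(3))
print("nest x",((t-[.5506,-.2191,0])@M[:,0]*1000).round(1))
E
```

```text
time_s: 15.25
tool_pos: [0.5544, -0.2195, 0.0025]
tool_rot: [180.0, -0.1, 168.3]
force: [0.4, -0.7, -2.0]
grip_width: 0.0543
grasp_force: 12.0
time_s: 15.5
tool_pos: [0.5546, -0.2195, 0.0007]
tool_rot: [180.0, -0.0, 168.3]
force: [-3.2, 1.1, 5.4]
grip_width: 0.0538
grasp_force: 12.0
time_s: 15.75
tool_pos: [0.5531, -0.2192, -0.0006]
tool_rot: [180.0, 0.1, 168.3]
force: [-0.1, 0.3, 4.4]
grip_width: 0.054
grasp_force: 8.0
188 [ 30.   0. -12.] [ 0.523 -0.213  0.011]
194 [ 27.   0. -14.] [ 0.526 -0.213  0.013]
200 [ 31.   0. -40.] [ 0.523 -0.213  0.039]
206 [ 29.   0. -43.] [ 0.525 -0.213  0.042]
212 [ 27.   0. -47.] [ 0.527 -0.213  0.047]
218 [ 25.   0. -50.] [ 0.529 -0.214  0.049]
224 [ 24.   0. -54.] [ 0.53  -0.214  0.053]
230 [ 22.   0. -57.] [ 0.532 -0.214  0.056]
236 [ 20.   0. -59.] [ 0.534 -0.215  0.058]
242 [ 16.   0. -57.] [ 0.538 -0.216  0.056]
248 [ 13.   0. -56.] [ 0.541 -0.216  0.055]
254 [ 11.   0. -59.] [ 0.542 -0.217  0.058]
260 [  32.    0. -107.] [ 0.522 -0.213  0.106]
nest x -2.5
```

Tilt is now 30° and the fingers are over the openings. Pressing straight down makes the edge slide away as the cell flattens.

```bash
python3 -m jog '[[0.4,0,0,0.05,0],[0.4,0,0,0.05,0],[0.4,0,0,0.05,0],[0.4,0,0,0,0]]' 8 && python3 -m jog '[[0.4,-0.02,0,0.06,0],[0.4,-0.02,0,0.06,0],[0.4,0,0,0,0]]' && python3 - <<'E'
from h import *
o=env.get_obs(); M=R.from_euler('xyz',o["tool_rot"],degrees=True).as_matrix(); t=o["tool_pos"]
c,p=cloud("wrist"); T=(p-t)@M*1000
for v in range(176,258,6): print(v,T[v,322].round(0),p[v,322].round(3))
print("nest x",((t-[.5506,-.2191,0])@M[:,0]*1000).round(1))
E
```

```text
time_s: 16.13
tool_pos: [0.5515, -0.2189, -0.0043]
tool_rot: [180.0, -0.1, 168.3]
force: [-4.1, 0.4, 5.5]
grip_width: 0.0537
grasp_force: 8.0
time_s: 16.38
tool_pos: [0.5513, -0.2189, -0.0071]
tool_rot: [180.0, -0.2, 168.3]
force: [-4.7, 1.4, 5.2]
grip_width: 0.0537
grasp_force: 8.0
176 [nan nan nan] [nan nan nan]
182 [ 35.   0. -18.] [ 0.517 -0.211  0.011]
188 [ 32.   0. -19.] [ 0.52  -0.212  0.012]
194 [ 33.   0. -37.] [ 0.519 -0.212  0.03 ]
200 [ 32.   0. -44.] [ 0.52  -0.212  0.037]
206 [ 31.   0. -50.] [ 0.521 -0.212  0.043]
212 [ 30.   0. -55.] [ 0.523 -0.213  0.048]
218 [ 26.   0. -54.] [ 0.526 -0.213  0.047]
224 [ 23.   0. -54.] [ 0.529 -0.214  0.047]
230 [ 22.   0. -58.] [ 0.53  -0.214  0.051]
236 [ 19.   0. -56.] [ 0.533 -0.215  0.049]
242 [ 15.   0. -56.] [ 0.536 -0.215  0.049]
248 [ 12.   0. -56.] [ 0.539 -0.216  0.048]
254 [  9.   0. -55.] [ 0.543 -0.217  0.048]
nest x -0.7
```

Tilt is about 10°: the far edge is on the floor and the near edge rests on the robot-side wall tops, so the cell sits ~6 mm too near. It is stable there, so I let go, re-grip nearer its centre and shift it away.

```bash
python3 -m jog '[[0.4,0,0,-0.08,0],[0.6,0,0,0,0],[0.7,0,0,0,0],[0.75,0,0,0,0],[0.75,0,0,0,0],[0.75,0.09,0,0,0],[0.75,0.09,0,0,0],[0.75,0,0,0,0],[0.75,0,0,0,0]]' 8 && python3 - <<'E'
from h import *
o=env.get_obs(); M=R.from_euler('xyz',o["tool_rot"],degrees=True).as_matrix(); t=o["tool_pos"]
c,p=cloud("wrist"); T=(p-t)@M*1000
for v in range(176,258,6): print(v,T[v,322].round(0),p[v,322].round(3))
print("nest x",((t-[.5506,-.2191,0])@M[:,0]*1000).round(1))
for v in (236,248): print([(u,*T[v,u].round(0).tolist()) for u in range(256,290,3)],[(u,*T[v,u].round(0).tolist()) for u in range(356,392,3)])
E
```

```text
time_s: 17.18
tool_pos: [0.5494, -0.2185, -0.0052]
tool_rot: [180.0, 0.0, 168.3]
force: [0.9, -0.0, -0.1]
grip_width: 0.0652
grasp_force: 0.0
176 [nan nan nan] [nan nan nan]
182 [nan nan nan] [nan nan nan]
188 [nan nan nan] [nan nan nan]
194 [nan nan nan] [nan nan nan]
200 [ 30.   0. -35.] [ 0.521 -0.212  0.03 ]
206 [ 28.   0. -41.] [ 0.522 -0.212  0.036]
212 [ 27.   0. -47.] [ 0.523 -0.213  0.042]
218 [ 26.   0. -52.] [ 0.524 -0.213  0.046]
224 [ 23.   0. -52.] [ 0.527 -0.214  0.046]
230 [ 20.   0. -52.] [ 0.53  -0.214  0.046]
236 [ 17.   0. -53.] [ 0.533 -0.215  0.047]
242 [ 15.   0. -54.] [ 0.535 -0.215  0.049]
248 [ 11.   0. -53.] [ 0.538 -0.216  0.048]
254 [  8.   0. -53.] [ 0.541 -0.216  0.048]
nest x 1.3
[(256, 8.0, -35.0, -30.0), (259, 8.0, -34.0, -31.0), (262, 7.0, -33.0, -29.0), (265, 2.0, -33.0, -16.0), (268, nan, nan, nan), (271, 16.0, -24.0, -49.0), (274, 16.0, -22.0, -50.0), (277, 16.0, -21.0, -50.0), (280, 16.0, -19.0, -51.0), (283, 16.0, -18.0, -51.0), (286, 16.0, -17.0, -50.0), (289, 16.0, -15.0, -50.0)] [(356, 16.0, 17.0, -50.0), (359, 16.0, 18.0, -51.0), (362, 16.0
[... 159 characters left out ...]
-26.0), (383, 8.0, 33.0, -31.0), (386, 8.0, 35.0, -30.0), (389, 8.0, 37.0, -30.0)]
[(256, 8.0, -32.0, -46.0), (259, 4.0, -32.0, -38.0), (262, 1.0, -32.0, -31.0), (265, -3.0, -33.0, -22.0), (268, 9.0, -26.0, -49.0), (271, 9.0, -24.0, -49.0), (274, 9.0, -23.0, -48.0), (277, 9.0, -22.0, -47.0), (280, 9.0, -20.0, -48.0), (283, 9.0, -18.0, -49.0), (286, 9.0, -17.0, -48.0), (289, 11.0, -15.0, -52.0)] [(356, 10.0, 17.0, -50.0), (359, 9.0, 18.0, -49.0), (362, 9.0, 20.0, -48.0), (365, 9.0, 21.0, -48.0), (368, 9.0, 23.0, -48.0), (371, 9.0, 24.0, -49.0), (374, 9.0, 26.0, -49.0), (377, -5.0, 33.0, -17.0), (380, 0.0, 33.0, -29.0), (383, 3.0, 33.0, -35.0), (386, 7.0, 33.0, -43.0), (389, 8.0, 34.0, -46.0)]
```

```bash
python3 -m jog '[[0.5,0,0,0,0],[0.5,0,0,0,0],[0.5,0,0,0,0],[0.5,0,0,0,0],[0.5,-0.08,0,0,0],[0.5,-0.08,0,0,0],[0.5,0,0,0,0]]' 8 && python3 -m jog '[[0.5,-0.05,0,0.04,0],[0.5,-0.05,0,0.04,0],[0.5,0,0,0,0]]' && python3 -m jog '[[0.5,0,0,0,0],[0.65,0,0,0,0],[0.75,0,0,0,0],[0.75,0,0,0,0],[0.75,0,0,-0.05,0],[0.75,0,0,0,0]]' 4 && python3 - <<'E'
from h import *
o=env.get_obs(); M=R.from_euler('xyz',o["tool_rot"],degrees=True).as_matrix(); t=o["tool_pos"]
c,p=cloud("wrist"); T=(p-t)@M*1000
for v in range(200,262,6): print(v,T[v,322].round(0),p[v,322].round(3))
print("nest x",((t-[.5506,-.2191,0])@M[:,0]*1000).round(1))
for n in("side","top"):
    c,p=cloud(n); N=(p-[.5506,-.2191,0])@M*1000; m=(abs(N[...,0])<40)&(abs(N[...,1])<26)&(p[...,2]>.016)&(p[...,2]<.06); print(n,m.sum(),[(*a[:2].round(0).astype(int).tolist(),-a[2].round(0)) for a in N[m][::max(1,m.sum()//20)]])
E
```

```text
time_s: 17.82
tool_pos: [0.5527, -0.2192, -0.0053]
tool_rot: [-180.0, -0.0, 168.3]
force: [-2.3, 0.6, 1.1]
grip_width: 0.0543
grasp_force: 8.0
time_s: 18.07
tool_pos: [0.5543, -0.2196, -0.0068]
tool_rot: [180.0, -0.1, 168.3]
force: [-4.3, 0.7, 4.7]
grip_width: 0.054
grasp_force: 8.0
time_s: 18.57
tool_pos: [0.5551, -0.2195, -0.0057]
tool_rot: [180.0, 0.0, 168.3]
force: [-0.3, 0.3, -0.8]
grip_width: 0.0651
grasp_force: 0.0
200 [ 31.   0. -40.] [ 0.525 -0.213  0.035]
206 [ 28.   0. -41.] [ 0.527 -0.213  0.036]
212 [ 25.   0. -42.] [ 0.53  -0.214  0.036]
218 [ 24.   0. -46.] [ 0.532 -0.214  0.04 ]
224 [ 20.   0. -45.] [ 0.535 -0.215  0.04 ]
230 [ 17.   0. -46.] [ 0.538 -0.216  0.04 ]
236 [ 14.   0. -46.] [ 0.541 -0.216  0.04 ]
242 [ 12.   0. -47.] [ 0.544 -0.217  0.041]
248 [  8.   0. -46.] [ 0.547 -0.218  0.04 ]
254 [  5.   0. -46.] [ 0.55  -0.218  0.04 ]
260 [  31.    0. -105.] [ 0.524 -0.213  0.099]
nest x -4.5
side 246 [(-1, -18, np.float64(42.0)), (8, -19, np.float64(41.0)), (11, -24, np.float64(37.0)), (13, -17, np.float64(39.0)), (14, -8, np.float64(41.0)), (11, 3, np.float64(43.
[... 315 characters left out ...]
, np.float64(34.0)), (30, 12, np.float64(29.0)), (9, 25, np.float64(17.0)), (26, 25, np.float64(25.0))]
top 252 [(-38, 14, np.float64(16.0)), (-24, 15, np.float64(34.0)), (-18, 23, np.float64(38.0)), (-17, 16, np.float64(36.0)), (-17, 10, np.float64(36.0)), (-10, 19, np.float64(37.0)), (-9, 13, np.float64(40.0)), (-8, 7, np.float64(39.0)), (7, 22, np.float64(35.0)), (8, 6, np.float64(39.0)), (9, -11, np.float64(40.0)), (21, 17, np.float64(36.0)), (24, 21, np.float64(38.0)), (19, -4, np.float64(41.0)), (22, 3, np.float64(39.0)), (28, 18, np.float64(38.0)), (22, -6, np.float64(36.0)), (28, 8, np.float64(39.0)), (30, 18, np.float64(21.0)), (26, -7, np.float64(34.0)), (28, -4, np.float64(32.0))]
```

Seated: the cell's top is level at 35–36 mm and the ring at 40 mm, as expected. Next I retreat straight up, shut the fingers, and cross to the robot side above the cover.

```bash
python3 -m jog '[[0.75,0,0,-0.3,0],[0.75,0,0,-0.9,0],[0.75,0,0,-0.9,0],[0.75,0,0,-0.9,0],[0.75,0,0,-0.9,0],[0.75,0,0,-0.9,0],[0.75,0,0,-0.9,0],[0.75,0,0,-0.9,0],[0.75,0,0,-0.9,0],[0.75,0,0,-0.9,0],[0.4,0,0,0,0],[0.2,0,0,0,0]]' && python3 - <<'E'
from h import *
o=env.get_obs(); M=R.from_euler('xyz',o["tool_rot"],degrees=True).as_matrix(); t=o["tool_pos"]; print(t)
c,p=cloud("wrist"); save("w7",c); N=(p-[.5506,-.2191,0])@M*1000; z=p[...,2]
m=(abs(N[...,0])<38)&(abs(N[...,1])<40)&(z>.033)&(z<.0375); r=cv2.minAreaRect(N[m][:,:2].astype(np.float32)); print("cell top",m.sum(),np.round(r,1) if 0 else r, "z",np.median(z[m]))
A=np.c_[N[m][:,:2],np.ones(m.sum())]; print("tilt",np.degrees(np.arctan(np.linalg.lstsq(A,z[m]*1000,rcond=None)[0][:2])).round(2))
m=(z>.05)&(z<.2)&(abs(N[...,1])<45)&(N[...,0]>30)&(N[...,0]<75); q=N[m]; print("cover",m.sum(),q.min(0).round(0),q.max(0).round(0))
E
```

```text
time_s: 19.72
tool_pos: [0.5553, -0.2199, 0.1634]
tool_rot: [180.0, 0.2, 168.3]
force: [0.3, 0.1, -0.5]
grip_width: 0.058
grasp_force: 0.0
[ 0.5553156  -0.21994389  0.16341907]
cell top 1413 ((1.016927719116211, 0.6613693237304688), (54.03010559082031, 53.367252349853516), 89.9072036743164) z 0.035822391655077335
tilt [-0.04  0.01]
cover 2489 [  44.  -39. -146.] [ 68.  41. -50.]
```

View pics/w7.png

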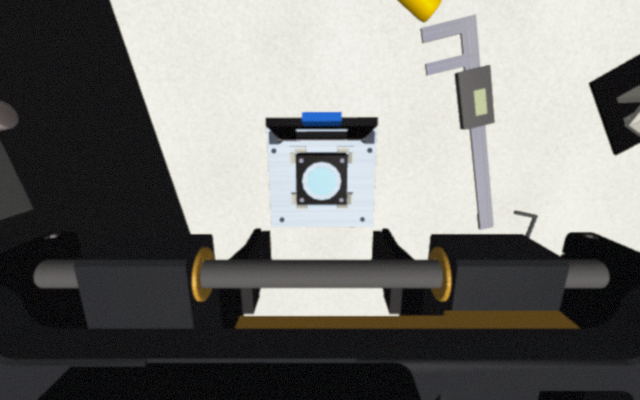

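The view shows the cell level in the pocket at (322,180), ring up, centred, with the cover still open at (322,125). Now the cover.

```bash
python3 -m jog '[[0.05,0.9,0,0,0],[0.0,0.9,0,0,0],[0,0.9,0,0,0],[0,0.9,0,0,0],[0,0.9,0,0,0],[0,0.2,0,0,0],[0,0,0,0,0],[0,0,0,0.8,0],[0,0,0,0.8,0],[0,0,0,0.8,0],[0,0,0,0.8,0],[0,0,0,0,0]]' && python3 -m jog '[[0,-0.4,0,0,0],[0,-0.4,0,0,0],[0,-0.4,0,0,0],[0,-0.4,0,0,0],[0,-0.4,0,0,0],[0,0,0,0,0]]'
```

```text
time_s: 20.77
tool_pos: [0.4611, -0.1998, 0.0949]
tool_rot: [-179.9, -0.3, 168.3]
force: [-1.3, 0.7, -0.5]
grip_width: 0.0003
grasp_force: 0.0
time_s: 21.27
tool_pos: [0.504, -0.2089, 0.0985]
tool_rot: [-179.9, 0.1, 168.3]
force: [0.8, 0.3, 0.4]
grip_width: 0.0005
grasp_force: 0.0
```

```bash
python3 -m jog '[[0,-0.5,0,0,0],[0,-0.5,0,0,0],[0,-0.41,0,0.21,0],[0,-0.41,0,0.21,0],[0,-0.41,0,0.21,0],[0,-0.41,0,0.21,0],[0,-0.27,0,0.38,0],[0,-0.27,0,0.38,0],[0,-0.27,0,0.38,0],[0,-0.27,0,0.38,0],[0,0,0,0,0]]' && python3 - <<'E'
from h import *
o=env.get_obs(); M=R.from_euler('xyz',o["tool_rot"],degrees=True).as_matrix(); t=o["tool_pos"]
print("nest",((t-[.5506,-.2191,0])@M*1000).round(1))
for n in("wrist","side"):
    c,p=cloud(n); N=(p-[.5506,-.2191,0])@M*1000
    m=(abs(abs(N[...,1])-32)<6)&(N[...,0]<44)&(N[...,0]>-60)&(p[...,2]>.028)&(p[...,2]<.15); q=N[m]; print(n,m.sum()); 
    b=q[np.argsort(q[:,0])][::max(1,len(q)//12)]; print(b.round(0).astype(int).tolist())
E
```

```text
time_s: 22.18
tool_pos: [0.5745, -0.2233, 0.0488]
tool_rot: [-180.0, -0.1, 168.3]
force: [-0.3, -0.3, -1.1]
grip_width: 0.0005
grasp_force: 0.0
nest [-24.1   0.7 -48.8]
wrist 4760
[[-26, 27, -35], [-15, -27, -63], [-10, 36, -61], [-4, -35, -59], [2, 36, -57], [7, 35, -57], [12, 29, -148], [15, -29, -54], [21, -38, -52], [27, -33, -50], [32, 35, -48], [38, -33, -46], [44, -28, -44]]
side 322
[[-34, 27, -69], [-23, 29, -67], [-16, -27, -68], [-11, -33, -67], [-5, 27, -62], [1, 37, -62], [8, 37, -55], [13, -37, -55], [17, -28, -54], [23, -28, -51], [30, 27, -50], [35, -36, -47], [42, -36, -48]]
```

Cover is at about 19°. Press it down.

```bash
python3 -m jog '[[0,-0.25,0,0.3,0],[0,-0.25,0,0.3,0],[0,-0.25,0,0.3,0],[0,0,0,0.3,0],[0,0,0,0.15,0],[0,0,0,0,0]]' && python3 -m jog '[[0,0,0,0.08,0],[0,0,0,0.08,0],[0,0,0,0,0]]' && python3 -m jog '[[0,0,0,0.08,0],[0,0,0,0.08,0],[0,0,0,0,0]]' && python3 -m jog '[[0,0,0,0.05,0],[0,0,0,0,0]]'
```

```text
time_s: 22.78
tool_pos: [0.5886, -0.2265, 0.0227]
tool_rot: [180.0, -0.1, 168.3]
force: [-0.3, -0.1, -1.1]
grip_width: 0.0007
grasp_force: 0.0
time_s: 23.03
tool_pos: [0.5892, -0.2268, 0.022]
tool_rot: [180.0, -0.0, 168.3]
force: [-2.9, 0.4, 6.1]
grip_width: 0.0006
grasp_force: 3.3
time_s: 23.28
tool_pos: [0.5893, -0.2268, 0.0217]
tool_rot: [179.9, 0.0, 168.3]
force: [-9.4, 4.3, 22.3]
grip_width: 0.0003
grasp_force: 11.5
time_s: 23.45
tool_pos: [0.5893, -0.2268, 0.0215]
tool_rot: [179.8, 0.0, 168.3]
force: [-11.4, 5.9, 28.2]
grip_width: 0.0005
grasp_force: 14.0
```

Firm stop at 28 N: closed. I lift clear and check.

```bash
python3 -m jog '[[0,0,0,-0.3,0],[0,0,0,-0.8,0],[0,0,0,-0.9,0],[0,0,0,-0.9,0],[0,0,0,-0.9,0],[0,0,0,-0.9,0],[0,0,0,-0.9,0],[0,0,0,-0.9,0],[0,0,0,0,0],[0,0,0,0,0]]' && python3 - <<'E'
from h import *
o=env.get_obs(); M=R.from_euler('xyz',o["tool_rot"],degrees=True).as_matrix()
for n in("wrist","side"):
    c,p=cloud(n); N=(p-[.5506,-.2191,0])@M*1000; z=p[...,2]*1000
    m=(abs(abs(N[...,1])-32)<6)&(abs(N[...,0])<38)&(z>28)&(z<70); A=np.c_[N[m][:,:2],np.ones(m.sum())]; k=np.linalg.lstsq(A,z[m],rcond=None)[0]; print(n,m.sum(),"cover slope rad",k[:2].round(3),"z",np.median(z[m]).round(1))
    g=np.hypot(N[...,0],N[...,1])<16; print(" ring/glass z",np.nanmedian(z[g]).round(1))
E
```

```text
time_s: 24.28
tool_pos: [0.5899, -0.2271, 0.1476]
tool_rot: [180.0, 0.1, 168.3]
force: [-0.1, 0.1, 0.2]
grip_width: 0.0005
grasp_force: 0.0
wrist 2068 cover slope rad [0. 0.] z 43.8
 ring/glass z 259.3
side 239 cover slope rad [ 0.005 -0.007] z 44.7
 ring/glass z 301.5
```

The cover is level, with its top at 44 mm as expected when closed, and the arm is clear. I'm handing in.

```bash
python3 -c "
from cell import env
print(env.sign_off())"
```

```text
the job is handed in; nothing more can be done
None
```

The silver-ringed cell is seated level in the pocket, ring side up, the cover is closed flat over it, and the job was handed in at about 24 s; sign-off returned no verdict. The fingertips really sit about 41 mm further back than the stated TCP geometry, so the first grasp closed just above the cell.

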